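# Proof-pull the bonded handle of the yellow-tagged pan lid

### The job

Prove the newly bonded handle on the yellow-tagged pan lid: grip it, pull straight up with about 12 N so that the gauge pointer stands in the green sector, and hold it there for two full seconds, never pulling into the red. Then let the lid down gently under control, without letting it snap back, until it rests fully down, and let go. Leave the blue-tagged and white-tagged lids alone.

Things in the scene. Friction and masses are not known exactly. Their poses are not given: they have to be found in the camera images.
- yellow_handle (a point): Centre of the black bar handle of the steel pan lid with yellow tags, 128 to 161 mm above the table at rest (plinths differ). Bar along this point's x (level): 80 mm long, 14 wide (y), 14 high (z up). Posts under x = -33 and +33 mm leave 56 mm of free bar; 35 mm of air under it to the lid's raised middle. Lid 176 mm (x) by 108 (y), clamped by red claws on a bolted-down bench pull gauge.
- yellow_gauge (a joint): Lift of the yellow-tagged lid in m: 0 resting fully down, positive straight up, stop at 0.045. It takes 4 N to leave rest and 0.4 N more per mm (12 N at 0.020). Green sector 0.010 to 0.030 (8 to 16 N), red from 0.036 (over 18 N). Sprung, little damping: let go while lifted, it snaps back. Face-up white dial 135 mm from the handle along its +x, 53 mm below it; black pointer.
- blue_gauge (a joint): Lift in m of the blue-tagged lid (0 resting, up positive), to be left alone. Its gauge, lid and handle are like the yellow one's but each stands on a plinth of its own height (handles 128 to 161 mm above the table); the three handles are at least 200 mm apart.
- white_gauge (a joint): Lift in m of the white-tagged lid (0 resting, up positive), to be left alone. Like the blue one. Each gauge reaches from 100 mm before to 170 mm beyond its handle's centre along its x and is 120 mm wide.

How it is judged:
On the way:
1. the yellow-tagged lid is pulled up into the green sector and held there for 1.5 s (value of joint yellow_gauge between 0.01 and 0.03 m), for 1.5 s.
At the end, for the whole second after the job is handed in: the yellow-tagged lid rests fully down again (lift under 3 mm) and still, released; the blue- and white-tagged lids rest down too (under 3 mm) (value of joint each of yellow_gauge, blue_gauge, white_gauge below 0.003 m and velocity of joint yellow_gauge between -0.02 and 0.02 m/s); the robot touches nothing.
It fails at once if the yellow-tagged lid is pulled into the red (lift over 36 mm, 18 N) (value of joint yellow_gauge above 0.036 m).
It fails at once if the yellow-tagged lid snaps back (falls faster than 0.25 m/s) (velocity of joint yellow_gauge below -0.25 m/s).
It fails at once if the blue-tagged or the white-tagged lid is lifted by more than 4 mm (value of joint any of blue_gauge, white_gauge above 0.004 m).
It also fails if it takes over 40 s, if anything falls off the work surface, if the arm or the gripper's body presses on something with over 40 N, if the wrist force passes 120 N, or if a joint passes its speed limit or range.

### The arm

A 6-joint arm with a two-finger parallel gripper is mounted at the origin on the work surface. World frame = base frame: x ahead of the robot, y to its left, z up, the work surface at z = 0. Lengths are in m, angles in rad, forces in N, time in s.
With the tool pointing down it reaches from about 0.35 to 0.975 m from the base axis. Payload 4.9 kg.
Tool frame: the origin (TCP) lies at the very end of the fingers, on their centre line; the grasp point (between the pads) lies 19 mm behind it (ctrl.grip_point_offset is the distance from the TCP to the grasp point, in m); z points along the fingers, y is the line along which they close (so a half turn about z gives the same grasp; the last joint's range is limited). The gripper opens to 85 mm and grips with 20 to 120 N. Pads are 22 mm wide; open, the fingers measure 114 mm over their backs; the gripper's body (76 mm by 85 mm) begins 54 mm behind the grasp point. The pads swing forward as they close: fully open they stand 13 mm farther back than shut.
Start: joints at [-1.394, 0.053, 1.613, -0, 1.476, -0.119], TCP at [0.182, -0.598, 0.231] pointing down, gripper open.
Joint ranges: [-3.01, 3.01], [-1.01, 2.22], [0.06, 2.58], [-1.02, 4.17], [0.09, 2.62], [-3.14, 3.14]. Speed limits (rad/s): [2.57, 2.57, 3.14, 3.14, 3.14, 3.14].

### API

Orientations are given as a rotation vector (axis times angle).
In Python, from station import ctrl gives the robot as it stands.
- The arm moves only by the tool send_rows, never from a script. Its argument "rows" is a list of rows, each a list of 3 entries, a list of its own where there are three numbers: the finger opening in cm, from 0 to 8.54, then the shift along the tool's x, y, z in cm, then the turn about the tool's z in degrees. A call has 1 to 10 rows; each row shifts and turns the commanded pose from where the row before left it, along the tool's axes as they then stand; what a row does not reach is not made up. A row lasts 1/8 s, in which the tool goes at most 62.5 mm and 10.7 degrees, less where a joint would pass 70% of its speed; a pose out of reach is approached as far as the arm can. A call with a gripper value outside its range is refused whole. The fingers move at their own pace and stop on an object; "newtons" is the grip in N (left out, the last holds). Time passes only in rows, so rows that do not move let the fingers close. It gives the time, the measured TCP pose, the force, the opening and the grip force at its end, in the units of the state.
- ctrl.get_obs(): the state, without advancing time (a new reading comes with each control period).
- ctrl.get_image(name): name is "scene" or "top" or "wrist"; returns a dict with "frame" (384x512x3 uint8, red, green, blue), "range_z" (384x512 float32, m along the optical axis (not along the pixel's ray), 0 where there is no reading), "fx", "fy", "cx", "cy" (pixels), "cam_to_world" (4x4, takes a point from camera to world coordinates). Camera axes: x right, y down, z forward; pixel columns grow to the right and rows downward; lengths in m; the calibration is good to about 2 mm. The wrist camera is an equidistant fisheye: a pixel r from the principal point sees the ray r / f radians off the axis. A picture is of the moment at which its call begins.
- ctrl.finish_job(): hands the job in; it is judged then, once.
The state is a dict: "t": time; "q": joint angles; "dq": joint speeds; "effort": joint torques, N m; "tool_pos": TCP position; "tool_rot": TCP orientation; "contact_force": force on the tool from outside, world axes, zero at the start; "wrist_torque": the same for the moment, N m; "opening": finger opening in m; "grip_force": force on a finger pad.
Only numpy, scipy, OpenCV 4.12 (cv2) and the standard library are available. Lean on these libraries where they do the work, as an engineer would, in place of code of your own. Each camera call takes 0.05 s, during which the arm holds its last target. There are 200 camera calls.

## Working session

There is one attempt and no reset: what is moved stays moved. The work goes in short steps, Python scripts to look and compute and a tool call to move; the robot and the scene stay as the last step left them, time stands still between calls to the robot, and variables do not carry over. Pictures are saved under pics/ and viewed, at most 10 in all, crops included, and the job is handed in when it is done.

Besides the shell and the picture viewer there is one more tool, called after "Emit:" by a JSON object that holds its "api" and its "payload". send_rows: Moves the arm, as the interface text tells. Its arguments: {"type":"object","properties":{"rows":{"type":"array","items":{"type":"array"}},"newtons":{"type":"number"}},"required":["rows"]}

```bash
mkdir -p pics
python3 - <<'E'
from station import ctrl
import cv2,numpy as np
o=ctrl.get_obs();print({k:np.round(v,3).tolist() for k,v in o.items()})
for n in("top","scene"):
    d=ctrl.get_image(n);np.savez(f"pics/{n}.npz",**d)
    cv2.imwrite(f"pics/{n}0.png",d["frame"][:,:,::-1])
    print(n,d["fx"],np.round(d["cam_to_world"],3).tolist())
E
```

```text
{'t': 0.0, 'q': [-1.394, 0.053, 1.614, 0.0, 1.476, -0.119], 'dq': [0.0, -0.0, 0.002, -0.001, -0.0, 0.001], 'effort': [0.002, -39.369, -37.017, -0.0, 0.007, -0.0], 'tool_pos': [0.182, -0.597, 0.23], 'tool_rot': [-3.105, -0.463, 0.0], 'contact_force': [0.617, -0.395, 0.523], 'wrist_torque': [-0.032, -0.031, -0.028], 'grip_force': 0.0, 'opening': 0.086}
top 414.15542108390525 [[-0.004, -1.0, 0.022, 0.481], [-1.0, 0.004, 0.013, 0.013], [-0.013, -0.022, -1.0, 1.077], [0.0, 0.0, 0.0, 1.0]]
scene 401.3019202037444 [[0.68, 0.591, -0.434, 0.953], [0.733, -0.553, 0.396, -0.384], [-0.006, -0.587, -0.81, 0.937], [0.0, 0.0, 0.0, 1.0]]
```

View pics/top0.png

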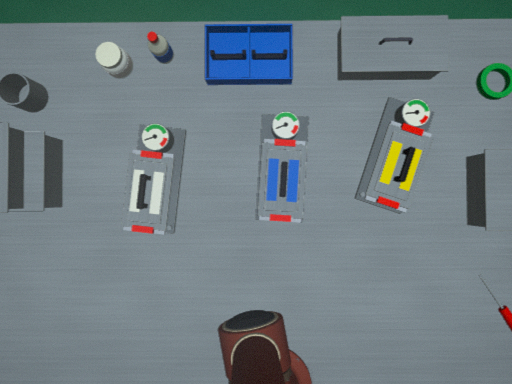

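View pics/scene0.png

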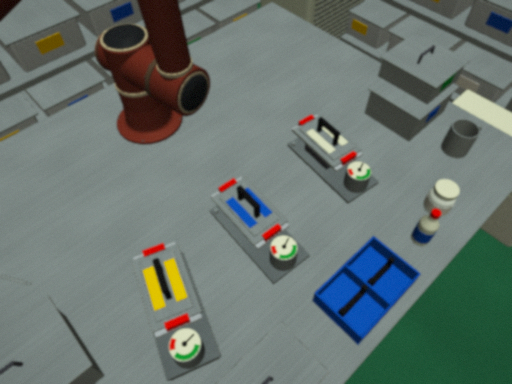

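The top view shows the yellow lid's handle at about (405,164) and its dial at (417,112). Blue's handle is at (283,180) and white's at (142,192). In the scene view the yellow handle is at (163,279). Next I'll measure the yellow bar from depth and masks.

```bash
cat > h.py <<'E'
import numpy as np,cv2
def pts(d):
    z=d["range_z"].astype(float);v,u=np.mgrid[:z.shape[0],:z.shape[1]]
    p=np.stack([(u-d["cx"])/d["fx"]*z,(v-d["cy"])/d["fy"]*z,z],-1)
    T=d["cam_to_world"];return p@T[:3,:3].T+T[:3,3]
E
python3 - <<'E'
from h import *
for n in("top","scene"):
    d=np.load(f"pics/{n}.npz");P=pts(d);f=d["frame"];hsv=cv2.cvtColor(f,cv2.COLOR_RGB2HSV)
    y=((hsv[...,0]>22)&(hsv[...,0]<35)&(hsv[...,1]>180)&(hsv[...,2]>120)).astype(np.uint8)
    if n=="scene": y[:200]=0
    pt=P[y>0];print(n,"tags",y.sum(),np.median(pt,0))
    hull=cv2.convexHull(cv2.findNonZero(y));m=np.zeros_like(y);cv2.fillConvexPoly(m,hull,1);m=cv2.dilate(m,np.ones((9,9)))
    b=(m>0)&(f.max(2)<60)&(P[...,2]>np.median(pt[:,2])+.02)
    q=P[b];print("bar",b.sum(),"zpct",np.percentile(q[:,2],[10,50,90,98]))
    top=q[q[:,2]>np.percentile(q[:,2],90)-.01]
    (c,s,a)=cv2.minAreaRect((top[:,:2]*1000).astype(np.float32));print("rect",c,s,a,"mean",top.mean(0))
    w=np.linalg.eigh(np.cov(top[:,:2].T))[1][:,1];print("dir deg",np.degrees(np.arctan2(w[1],w[0])))
    r=((hsv[...,0]<5)|(hsv[...,0]>175))&(hsv[...,1]>150)&(hsv[...,2]>120)
    g=(hsv[...,0]>50)&(hsv[...,0]<80)&(hsv[...,1]>150)&(hsv[...,2]>100)
    near=np.linalg.norm(P[...,:2]-top.mean(0)[:2],axis=2)<.2
    print("green near",P[g&near].mean(0),"claws:")
    k,l,st,ce=cv2.connectedComponentsWithStats((r&near).astype(np.uint8))
    for i in range(1,k):
        if st[i,4]>20: print(st[i,4],np.median(P[l==i],0))
    # gauge outline neighbours
    print("max z near:",np.percentile(P[near][:,2],99.5))
E
```

```text
top tags 717 [ 0.55545927 -0.29476981  0.11324539]
bar 241 zpct [0.15400321 0.16030759 0.16274544 0.16403935]
rect (556.07373046875, -301.65283203125) (13.219404220581055, 78.80609130859375) 71.70944213867188 mean [ 0.55630025 -0.30141767  0.1603443 ]
dir deg 160.8437667896018
green near [ 0.70365968 -0.35429397  0.09730155] claws:
27 [ 0.66727844 -0.36625718  0.09657716]
143 [ 0.64120323 -0.33178442  0.11299167]
136 [ 0.47175126 -0.27408457  0.1135354 ]
max z near: 0.16098629671607212
scene tags 922 [ 0.55867631 -0.3078874   0.1127854 ]
bar 208 zpct [0.15599473 0.16029287 0.16224523 0.16378265]
rect (737.0468139648438, -344.9550476074219) (17.77945899963379, 439.1468505859375) 77.32547760009766 mean [ 0.56380157 -0.30587826  0.16421579]
dir deg 165.6733837197359
green near [ 0.70457732 -0.35520224  0.09697194] claws:
134 [ 0.47327442 -0.27577742  0.11283091]
198 [ 0.64283875 -0.33401903  0.11301596]
38 [ 0.66719746 -0.36678596  0.09735019]
max z near: 0.16052678431587872
```

Emit:
{"api": "send_rows", "payload": {"rows": [[8,[0,0,0],9],[8,[0,0,0],9],[8,[0,0,0],9],[8,[0,0,0],9],[8,[1,-5,0],0],[8,[1,-5,0],0],[8,[1,-5,0],0],[8,[1,-5,0],0],[6,[3,-3,0],0],[6,[3,-3,0],0]], "newtons": 80}}

```text
t: 1.35
tool_pos: [0.3624, -0.3835, 0.231]
tool_rot: [-3.098, 0.52, 0.0]
contact_force: [0.0, -1.1, -0.0]
opening: 0.0599
grip_force: 0.0
```

Emit:
{"api": "send_rows", "payload": {"rows": [[6,[3,-3,0],0],[6,[3,-3,0],0],[6,[3,-3,0],0],[6,[3,-3,0],0],[6,[3,-2,0],0],[6,[0.85,-0.1,0],0],[6,[0,0,0],0],[6,[0,0,0],0]]}}

```text
t: 2.35
tool_pos: [0.5565, -0.3037, 0.2311]
tool_rot: [-3.098, 0.522, 0.001]
contact_force: [0.4, -0.2, -0.6]
opening: 0.06
grip_force: 0.0
```

Run:
```python
from station import ctrl
from h import *
from scipy.spatial.transform import Rotation as R
o=ctrl.get_obs();print({k:np.round(v,4).tolist() for k,v in o.items()})
M=R.from_rotvec(o["tool_rot"]).as_matrix();print(M.round(3))
print("x-axis deg",np.degrees(np.arctan2(M[1,0],M[0,0])))
print("shift tool cm",(M.T@(np.array([.5565,-.302,.1345])-o["tool_pos"])*100).round(2))
d=ctrl.get_image("wrist");cv2.imwrite("pics/w1.png",d["frame"][:,:,::-1]);np.savez("pics/w1.npz",**d)
# expected pixel of grasp target bar ends
T=np.linalg.inv(d["cam_to_world"])
for s in(-.04,0,.04):
    p=T[:3,:3]@(np.array([.5565,-.302,.1605])+s*np.array([.946,-.325,0]))+T[:3,3]
    th=np.arctan2(np.hypot(p[0],p[1]),p[2]);r=d["fx"]*th/np.hypot(p[0],p[1]);print(s,d["cx"]+r*p[0],d["cy"]+r*p[1])
```

```text
{'t': 2.35, 'q': [-0.6168, 0.0741, 1.5909, -0.0003, 1.4773, 1.2877], 'dq': [-0.0017, -0.0062, 0.0031, 0.0015, -0.0017, 0.0005], 'effort': [0.3079, -39.9928, -37.1123, 0.0122, -0.0055, -0.0018], 'tool_pos': [0.5565, -0.3037, 0.2311], 'tool_rot': [-3.098, 0.5217, 0.0011], 'contact_force': [0.4389, -0.1756, -0.6186], 'wrist_torque': [0.003, -0.0133, -0.0591], 'grip_force': 0.0, 'opening': 0.06}
[[ 0.945 -0.327 -0.001]
 [-0.327 -0.945  0.   ]
 [-0.001  0.    -1.   ]]
x-axis deg -19.11630669769493
shift tool cm [-0.04 -0.16  9.66]
-0.04 253.53921925154935 250.24795114968177
0 253.4108867041439 205.5031958915334
0.04 253.27634555546163 154.64956916123003
```

View pics/w1.png

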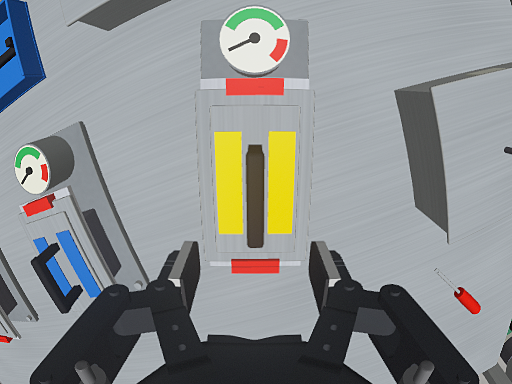

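The wrist view shows the yellow bar from (255,147) to (255,247), within about 2 px of the prediction. The fingers straddle it evenly at roughly x 190 and 320. I'll descend.

Emit:
{"api": "send_rows", "payload": {"rows": [[6,[0,-0.05,2],0],[6,[0,0,2],0],[6,[0,0,2],0],[6,[0,0,1.6],0],[6,[0,0,1],0],[6,[0,0,1],0],[6,[0,0,0],0],[6,[0,0,0],0]]}}

```text
t: 3.4
tool_pos: [0.558, -0.303, 0.136]
tool_rot: [3.098, -0.52, 0.002]
contact_force: [-0.8, 0.1, -0.1]
opening: 0.0602
grip_force: 0.0
```

Run:
```python
from station import ctrl
from h import *
d=ctrl.get_image("wrist");cv2.imwrite("pics/w2.png",d["frame"][:,:,::-1])
```

```text
(no output)
```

View pics/w2.png

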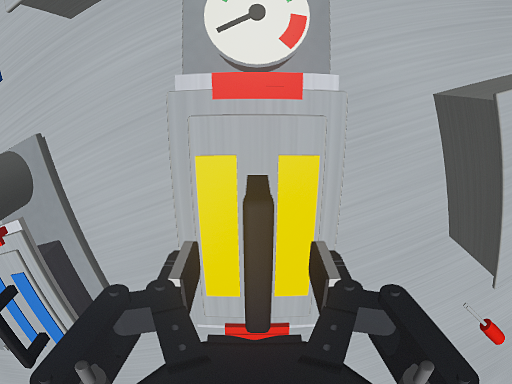

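The bar sits at x≈258 near the pads and the finger midline is about 254.5, so it's roughly 1.5 mm toward tool +y. I'll correct that and close.

Emit:
{"api": "send_rows", "payload": {"rows": [[6,[0,0.15,0],0],[3,[0,0,0],0],[0.5,[0,0,0],0],[0.5,[0,0,0],0],[0.5,[0,0,0],0],[0.5,[0,0,0],0],[0.5,[0,0,0],0],[0.5,[0,0,0],0]]}}

```text
t: 4.45
tool_pos: [0.557, -0.3045, 0.1356]
tool_rot: [3.097, -0.52, -0.0]
contact_force: [-2.0, -2.6, 2.1]
opening: 0.0124
grip_force: 78.2
```

Emit:
{"api": "send_rows", "payload": {"rows": [[0.5,[0,0,-0.2],0],[0.5,[0,0,-0.2],0],[0.5,[0,0,-0.2],0],[0.5,[0,0,-0.2],0],[0.5,[0,0,-0.2],0],[0.5,[0,0,0],0],[0.5,[0,0,0],0]]}}

```text
t: 5.32
tool_pos: [0.557, -0.3045, 0.1433]
tool_rot: [3.098, -0.52, -0.0]
contact_force: [1.9, -5.9, -6.8]
opening: 0.0127
grip_force: 77.9
```

Emit:
{"api": "send_rows", "payload": {"rows": [[0.5,[0,0,-0.2],0],[0.5,[0,0,-0.2],0],[0.5,[0,0,-0.2],0],[0.5,[0,0,-0.2],0],[0.5,[0,0,-0.2],0],[0.5,[0,0,-0.2],0],[0.5,[0,0,-0.1],0],[0.5,[0,0,0],0],[0.5,[0,0,0],0]]}}

```text
t: 6.45
tool_pos: [0.5569, -0.3045, 0.1549]
tool_rot: [3.098, -0.52, -0.0]
contact_force: [4.1, -8.3, -11.3]
opening: 0.0126
grip_force: 77.9
```

Run:
```python
from station import ctrl
from h import *
d=ctrl.get_image("wrist");cv2.imwrite("pics/w3.png",d["frame"][:,:,::-1])
```

```text
(no output)
```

View pics/w3.png

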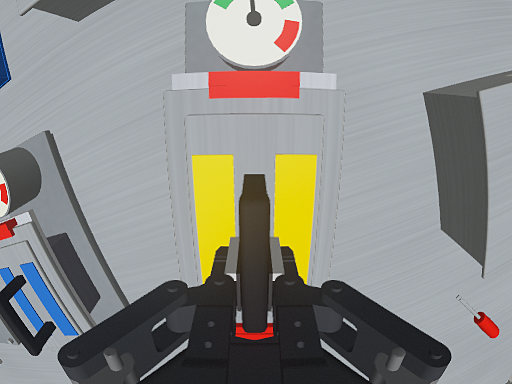

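The pads grip the bar at about (255,260), and the pointer from (254,18) stands straight up at the middle of the green sector. Lift is about 19 mm and the pull 11–12 N, so I'll hold for at least 2.5 s.

Emit:
{"api": "send_rows", "payload": {"rows": [[0.5,[0,0,0],0],[0.5,[0,0,0],0],[0.5,[0,0,0],0],[0.5,[0,0,0],0],[0.5,[0,0,0],0],[0.5,[0,0,0],0],[0.5,[0,0,0],0],[0.5,[0,0,0],0],[0.5,[0,0,0],0],[0.5,[0,0,0],0]]}}

```text
t: 7.75
tool_pos: [0.5569, -0.3045, 0.1549]
tool_rot: [3.098, -0.52, -0.0]
contact_force: [4.2, -7.8, -11.3]
opening: 0.0125
grip_force: 77.9
```

Emit:
{"api": "send_rows", "payload": {"rows": [[0.5,[0,0,0],0],[0.5,[0,0,0],0],[0.5,[0,0,0],0],[0.5,[0,0,0],0],[0.5,[0,0,0],0],[0.5,[0,0,0],0],[0.5,[0,0,0],0],[0.5,[0,0,0],0],[0.5,[0,0,0],0],[0.5,[0,0,0],0]]}}

```text
t: 9.0
tool_pos: [0.5569, -0.3045, 0.155]
tool_rot: [3.098, -0.52, -0.0]
contact_force: [4.2, -8.2, -10.8]
opening: 0.0127
grip_force: 77.9
```

Emit:
{"api": "send_rows", "payload": {"rows": [[0.5,[0,0,0.2],0],[0.5,[0,0,0.2],0],[0.5,[0,0,0.2],0],[0.5,[0,0,0.2],0],[0.5,[0,0,0.2],0],[0.5,[0,0,0.2],0],[0.5,[0,0,0.2],0],[0.5,[0,0,0.2],0],[0.5,[0,0,0],0],[0.5,[0,0,0],0]]}}

```text
t: 10.25
tool_pos: [0.5569, -0.3045, 0.1404]
tool_rot: [3.098, -0.52, -0.0]
contact_force: [1.5, -6.1, -6.2]
opening: 0.0122
grip_force: 78.5
```

Still about 5 mm up with no slip. I'll ease it the rest of the way down.

Emit:
{"api": "send_rows", "payload": {"rows": [[0.5,[0,0,0.15],0],[0.5,[0,0,0.15],0],[0.5,[0,0,0.15],0],[0.5,[0,0,0.15],0],[0.5,[0,0,0.1],0],[0.5,[0,0,0],0],[0.5,[0,0,0],0]]}}

```text
t: 11.12
tool_pos: [0.557, -0.3045, 0.1356]
tool_rot: [3.097, -0.52, 0.0]
contact_force: [-2.1, -5.4, 1.0]
opening: 0.0121
grip_force: 79.6
```

Emit:
{"api": "send_rows", "payload": {"rows": [[1.8,[0,0,0],0],[3,[0,0,0],0],[6,[0,0,0],0],[6,[0,0,0],0],[6,[0,0,0],0],[6,[0,0,0],0]], "newtons": 20}}

```text
t: 11.88
tool_pos: [0.5571, -0.3041, 0.1353]
tool_rot: [-3.098, 0.52, -0.0]
contact_force: [-0.3, -0.1, -0.2]
opening: 0.0603
grip_force: 0.0
```

Emit:
{"api": "send_rows", "payload": {"rows": [[6,[0,0,-1],0],[6,[0,0,-1.5],0],[6,[0,0,-2],0],[6,[0,0,-2],0],[6,[0,0,-2],0],[6,[0,0,-2],0],[6,[0,0,0],0],[6,[0,0,0],0]]}}

```text
t: 12.88
tool_pos: [0.5568, -0.3039, 0.2397]
tool_rot: [-3.098, 0.52, 0.001]
contact_force: [0.1, -0.1, -1.2]
opening: 0.0602
grip_force: 0.0
```

Run:
```python
from station import ctrl
from h import *
d=ctrl.get_image("wrist");cv2.imwrite("pics/w4.png",d["frame"][:,:,::-1])
```

```text
(no output)
```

View pics/w4.png

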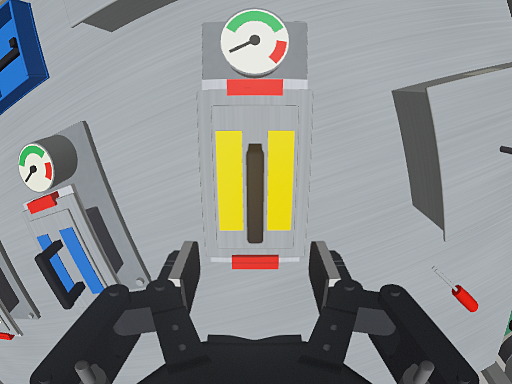

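The pointer, from (255,40) to (231,50), is back at its rest position. The lid is down and the gripper is clear above it.

```bash
python3 -c "
from station import ctrl
print(ctrl.finish_job())"
```

```text
the job is handed in; nothing more can be done
None
```

I pulled the yellow-tagged lid up about 19 mm (11–12 N, pointer mid-green), held it for over 2.5 s, lowered it gently to rest and let go; the other two lids were not touched, and the job is handed in (no verdict came back).

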